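# Find the canister lid that rocks and seat it

### The arm

A 6-joint arm with a two-finger parallel gripper is mounted at the origin on the work surface; the furniture and walls round the work are solid. World frame = base frame: x ahead of the robot, y to its left, z up, the work surface at z = 0. Lengths are in mm, angles in rad, forces in N, time in s.
With the tool pointing down it reaches from about 375 to 925 mm from the base axis. Payload 5.7 kg.
Tool frame: the origin (TCP) lies midway between the tips of the shut fingers; the grasp point (between the pads) lies 19 mm behind it; z points along the fingers, y is the line along which they close (so a half turn about z gives the same grasp; the last joint's range is limited). The gripper opens to 85 mm and grips with 20 to 120 N. Pads are 22 mm wide; open, the fingers measure 114 mm over their backs; the gripper's body (76 mm by 85 mm) begins 54 mm behind the grasp point. The pads swing forward as they close: fully open they stand 13 mm farther back than shut.
Start: joints at [1.207, 0.359, 1.51, -0, 1.272, -0.115], TCP at [147.739, 581.495, 231.267] pointing down, gripper open.
Joint ranges: [-2.97, 2.97], [-1.01, 2.36], [0.21, 2.38], [-0.96, 4.11], [0.2, 2.71], [-2.98, 2.98]. Speed limits (rad/s): [2.39, 2.39, 3.14, 3.14, 3.14, 3.14].

### API

Orientations are given as a unit quaternion [w, x, y, z].
In Python, from rig import status, eyes, env gives the robot as it stands.
- The arm moves only by the tool carry_out, never from a script. Its argument "commands" is a list of rows, each an object with "slide": the shift along the tool's x, y, z in cm, a list of three; "delta_rot": the turn, a rotation vector about the tool's x, y, z in rad, a list of three. In form: [{"slide": [tx, ty, tz], "delta_rot": [wx, wy, wz]}, ...]. A call has 1 to 12 rows; each row shifts and turns the commanded pose from where the row before left it, along the tool's axes as they then stand; what a row does not reach is not made up. A row lasts 1/8 s, in which the tool goes at most 62.5 mm and 10.7 degrees, less where a joint would pass 70% of its speed; a pose out of reach is approached as far as the arm can. A call with a gripper value outside its range is refused whole. "fingers" is the finger opening in cm, from 0 to 8.54, set as the call begins (left out, the last holds). The fingers move at their own pace and stop on an object; the grip force is fixed at half the most. Time passes only in rows, so rows that do not move let the fingers close. It gives the time, the measured TCP pose, the force, the opening and the grip force at its end, in the units of the state.
- status.sense(): the state, without advancing time (a new reading comes with each control period).
- eyes.capture(name): name is "scene" or "top" or "wrist"; returns a dict with "frame" (384x512x3 uint8, blue, green, red), "z_map" (384x512 float32, mm along the optical axis (not along the pixel's ray), 0 where there is no reading), "fx", "fy", "cx", "cy" (pixels), "eye" and "rotation" of the camera in the world. Camera axes: x right, y up, looking along -z (the intrinsics and any distortion apply to the point x, -y, -z); pixel columns grow to the right and rows downward; lengths in mm; the calibration is good to about 2 mm. A picture is of the moment at which its call begins.
- env.finish_job(): hands the job in; it is judged then, once.
The state is a dict: "time_s": time; "qpos": joint angles; "dq": joint speeds; "joint_torque": joint torques, N m; "tool_pos": TCP position; "eef_rot": TCP orientation; "wrist_force": force on the tool from outside, world axes, zero at the start; "moment": the same for the moment, N m; "gripper_width": finger opening in mm; "gripper_force": force on a finger pad.
Only numpy, scipy, OpenCV 4.12 (cv2) and the standard library are available. Lean on these libraries where they do the work, as an engineer would, in place of code of your own. Each camera call takes 0.05 s, during which the arm holds its last target. There are 200 camera calls.

### The job

One of the four wooden canister lids is not in its canister's mouth and would let the damp in: press on the lids near their edges until you have found the one that rocks under your finger, and push it sideways until it drops into the mouth and lies flush and level like the others. Take the finger away, then press on that same lid once more to make sure that it sits firm. Do it all with the fingertips, never lifting a lid by its knob, and leave the other lids seated, the canisters standing where they are and the things around them alone.

Things in the scene. Friction and masses are not known exactly. Their poses are not given: they have to be found in the camera images.
- canister_a: one of four identical white stoneware canisters in a loose row, full, about 1.2 kg, not fixed: 106 mm across, 80 mm tall, round mouth 92 mm across (wall 7 mm). Origin: centre of its foot on the worktop, z up; the rim lies 80 mm above it. Its yaw means nothing. Any lid may stand on it: match them by position
- canister_b: one of four identical white stoneware canisters in a loose row, full, about 1.2 kg, not fixed: 106 mm across, 80 mm tall, round mouth 92 mm across (wall 7 mm). Origin: centre of its foot on the worktop, z up; the rim lies 80 mm above it. Its yaw means nothing. Any lid may stand on it: match them by position
- canister_c: one of four identical white stoneware canisters in a loose row, full, about 1.2 kg, not fixed: 106 mm across, 80 mm tall, round mouth 92 mm across (wall 7 mm). Origin: centre of its foot on the worktop, z up; the rim lies 80 mm above it. Its yaw means nothing. Any lid may stand on it: match them by position
- canister_d: one of four identical white stoneware canisters in a loose row, full, about 1.2 kg, not fixed: 106 mm across, 80 mm tall, round mouth 92 mm across (wall 7 mm). Origin: centre of its foot on the worktop, z up; the rim lies 80 mm above it. Its yaw means nothing. Any lid may stand on it: match them by position
- lid_a: one of four identical loose round light-wood lids (0.2 kg), a flat disc 110 mm across, 10 mm thick; under it a round plug 88 mm across, 3.5 mm deep, that fits a canister's mouth with 2 mm of play all round; on top an upright round knob 25 mm across, 22 mm high. Origin: on the axis at the disc's underside, z up (the disc's top is 10 mm, the knob's top 32 mm above it)
- lid_b: one of four identical loose round light-wood lids (0.2 kg), as lid_a. Seated, a lid's origin lies in the middle of a mouth, level with the rim, 80 mm above the worktop, and the lid does not yield when pressed anywhere on its disc. Three start so, the fourth (any of the four, on any canister) is out of its mouth
- lid_c: one of four identical loose round light-wood lids (0.2 kg), as lid_a. The unseated lid stands 6 to 9 mm off-centre; on the side to which it is shifted its plug rides on the rim, and that edge stands some 5 mm high (tilt about 0.05 rad). Pressed there it goes down and the opposite edge lifts; pressed on its low side it feels firm
- lid_d: one of four identical loose round light-wood lids (0.2 kg), as lid_a. The unseated lid, pushed sideways at its knob with 1 to 4 N from the high side toward the middle of the mouth, slides and, once within 2 mm of the middle, drops 3.5 mm into place by itself. Seated, it stops against the mouth's wall; pushing on with more than about 5 N moves the canister
- salt_shaker: bystander: glass salt shaker with a grey domed top, 44 mm across and 90 mm tall, loose; origin at the centre of its underside. Not part of the job
- herb_jar: bystander: spice jar with a black cap, 41 mm across and 105 mm tall, loose; origin at the centre of its underside. Not part of the job
- lemon: bystander: lemon, 71 x 53 x 51 mm, loose; origin at the centre of its underside. Not part of the job
- teaspoon: bystander: teaspoon, 137 mm long, 13 mm high, loose; origin at the centre of its underside. Not part of the job
- mug: bystander: green and white mug with a handle, 93 mm tall, loose; origin at the centre of its underside. Not part of the job
- green_cup: bystander: green tumbler, 66 mm across and 90 mm tall, loose; origin at the centre of its underside. Not part of the job
Mind the look-alikes: they are no part of the job. What is shaped like the canister_d but turquoise is not meant.

How it is judged:
By the outcome, as a careful person would: the job done as asked, in the order asked, and still so for the second after the job is handed in, with the robot touching nothing.
It also fails if it takes over 69 s, if anything falls off the work surface, if the arm or the gripper's body presses on something with over 40 N, if the wrist force passes 120 N, or if a joint passes its speed limit or range.

## Working session

There is one attempt and no reset: what is moved stays moved. The work goes in short steps, Python scripts to look and compute and a tool call to move; the robot and the scene stay as the last step left them, time stands still between calls to the robot, and variables do not carry over. Pictures are saved under pics/ and viewed, at most 10 in all, crops included, and the job is handed in when it is done.

Besides the shell and the picture viewer there is one more tool, called after "Request:" as name(argument=value, ...), one argument or row to a line, values as JSON. carry_out: Moves the arm, as the interface text tells. Its arguments: {"type":"object","properties":{"commands":{"type":"array"},"fingers":{"type":"number"}},"required":["commands"]}

```bash
ls; mkdir -p pics; cat > h.py <<'E'
from rig import status, eyes, env
import numpy as np, cv2
def pts(c):
    z=c["z_map"]; v,u=np.mgrid[:z.shape[0],:z.shape[1]]
    p=np.stack([(u-c["cx"])/c["fx"]*z,-(v-c["cy"])/c["fy"]*z,-z],-1)
    w=p@np.array(c["rotation"]).T+np.array(c["eye"]); w[z<=0]=np.nan
    return w
E
python3 - <<'E'
from h import *
for n in("top","scene"):
    c=eyes.capture(n); cv2.imwrite(f"pics/{n}0.png",c["frame"]); np.savez(n+"0",**{k:np.array(v) for k,v in c.items()})
    print({k:v for k,v in c.items() if k not in("frame","z_map")})
print(status.sense())
E
```

```text
pics
{'fx': 466.05488879613296, 'fy': 466.05488879613296, 'cx': 253.65200314817497, 'cy': 182.2474457797984, 'eye': array([ 368.54999525,   81.57564679, 1190.8658066 ]), 'rotation': array([-0.69730881, -0.04090465,  0.04876176,  0.71393944])}
{'fx': 387.00011624538644, 'fy': 387.00011624538644, 'cx': 253.9599456993915, 'cy': 190.09194518488732, 'eye': array([  87.7969828 , -712.81312156,  902.18148045]), 'rotation': array([ 0.88318997,  0.39171364, -0.09514494, -0.23975685])}
{'time_s': 0.1, 'qpos': array([ 1.20688961e+00,  3.59432449e-01,  1.51134026e+00,  1.73306426e-05,
        1.27249796e+00, -1.15112616e-01]), 'dq': array([-0.00038402, -0.00100483, -0.00310161,  0.00083578, -0.00115953,
       -0.00158375]), 'joint_torque': array([ 2.61111618e-04, -5.28662539e+01, -2.79347312e+01, -1.03101311e-04,
        5.01521616e-03, -1.74627860e-05]), 'tool_pos': array([147.52811466, 580.94132986, 230.53184398]), 'eef_rot': array([-2.07079088e-04,  1.24078956e-01,  9.92271993e-01, -8.13094395e-04]), 'wrist_force': array([ 0.49557059, -0.25035984, -0.41701211]), 'moment': array([-0.01301601,  0.07022578,  0.03764673]), 'gripper_force': 0.0, 'gripper_width': 85.25434966721075}
```

View both.

View pics/top0.png

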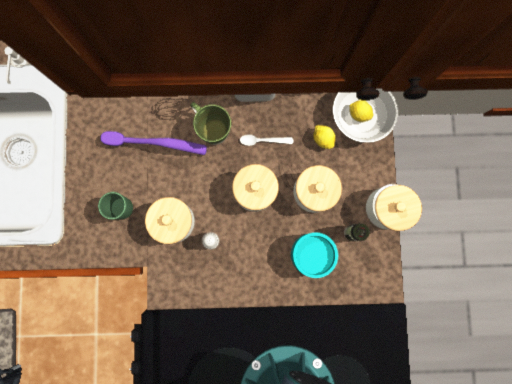

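View pics/scene0.png

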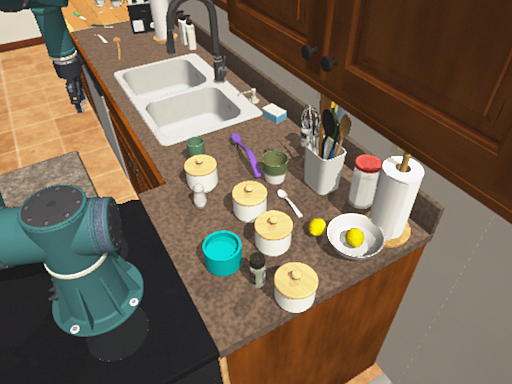

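```bash
sed -i 's/^import numpy.*/&\nfrom scipy.spatial.transform import Rotation as R/; s/p@np.array(c\["rotation"\]).T/p@R.from_quat(np.roll(np.array(c["rotation"]),-1)).as_matrix().T/' h.py
python3 - <<'E'
from h import *
for n in("top","scene"):
    c=np.load(n+"0.npz"); w=pts(c); f=c["frame"].astype(int)
    z=w[...,2]
    m=((z>80)&(z<101)&(f[...,2]-f[...,0]>25)).astype(np.uint8)
    k,l,s,cen=cv2.connectedComponentsWithStats(m)
    for i in range(1,k):
        if s[i,4]<300: continue
        P=w[l==i]; A=np.c_[P[:,:2],np.ones(len(P))]
        x=np.linalg.lstsq(A,P[:,2],rcond=None)[0]
        print(n,s[i],cen[i].round(),(P.min(0)+P.max(0)).round()/2,(P.max(0)-P.min(0)).round(),x[:2].round(3),np.median(P[:,2]).round(1))
E
```

```text
top [ 232  165   46   45 1546] [255. 187.] [498.   65.5  90. ] [107. 108.  14.] [ 0.003 -0.004] 90.2
top [ 296  166   46   46 1555] [318. 188.] [491.  -86.5  89.5] [109. 108.  14.] [-0.001 -0.   ] 90.3
top [ 374  185   48   46 1614] [398. 208.] [ 441.  -273.    90.5] [107. 110.  20.] [-0.03  -0.047] 93.2
top [ 145  198   47   46 1609] [168. 220.] [423.5 272.5  89.5] [107. 110.  15.] [-0.002  0.001] 89.9
scene [183 155  33  22 516] [199. 166.] [422.5 272.5  89. ] [108. 112.  17.] [0.007 0.019] 89.2
scene [231 181  36  26 660] [249. 194.] [497.   65.5  90. ] [107. 111.  20.] [0.009 0.015] 89.5
scene [254 211  38  30 846] [273. 226.] [490.5 -85.5  90.5] [109. 109.  19.] [0.006 0.013] 89.7
scene [ 273  263   45   37 1219] [295. 281.] [ 439.5 -272.5   92.5] [108. 109.  17.] [-0.021 -0.03 ] 93.0
```

```bash
python3 - <<'E'
from h import *
from scipy.optimize import least_squares
lid=np.array([440,-273.])
for n in("top","scene"):
    c=np.load(n+"0.npz"); w=pts(c); d=np.hypot(w[...,0]-lid[0],w[...,1]-lid[1]); z=w[...,2]
    P=w[(d<75)&(z>15)&(z<74)]
    r=least_squares(lambda p:np.hypot(P[:,0]-p[0],P[:,1]-p[1])-53,lid,loss="soft_l1")
    print(n,len(P),"canister",r.x.round(1),np.median(abs(r.fun)).round(2))
    K=w[(d<25)&(z>108)]; print("knob",len(K),K.mean(0).round(1), (K.min(0)+K.max(0))[:2]/2)
    D=w[(d<58)&(d>18)&(z>80)&(z<102)]
    A=np.c_[D[:,:2]-lid,np.ones(len(D))]
    ok=np.ones(len(D),bool)
    for _ in range(5):
        x=np.linalg.lstsq(A[ok],D[ok,2],rcond=None)[0]; ok=abs(A@x-D[:,2])<1.5
    print("plane",x.round(4),np.hypot(*x[:2]).round(4),np.degrees(np.arctan2(x[1],x[0])).round(1),ok.sum())
    ob=w[(d>62)&(d<140)&(z>20)]; 
    print("near",len(ob)); 
    if len(ob): print(np.percentile(ob,[1,50,99],axis=0).round())
E
```

```text
top 239 canister [ 444.9 -267.5] 0.31
knob 95 [ 441.1 -270.9  113.7] [ 440.38363862 -271.23657954]
plane [-3.73000e-02 -5.00000e-02  9.32097e+01] 0.0624 -126.7 755
near 358
[[ 366. -196.   23.]
 [ 385. -170.  104.]
 [ 405. -157.  110.]]
scene 481 canister [ 444.6 -265.6] 0.48
knob 74 [ 439.  -272.6  113.1] [ 440.17176561 -271.45126026]
plane [-2.70000e-02 -3.99000e-02  9.28975e+01] 0.0481 -124.1 760
near 459
[[ 364. -197.   22.]
 [ 379. -189.   85.]
 [ 403. -157.  108.]]
```

```bash
cat >> h.py <<'E'
def plan(P,yawdeg,n):
    """rows (cm in tool axes, rad) from the present pose through waypoints P (mm) to tool-down with tool x at yawdeg"""
    s=status.sense(); p=s["tool_pos"]; r=R.from_quat(np.roll(s["eef_rot"],-1))
    W=np.vstack([p,P]); L=np.r_[0,np.cumsum(np.linalg.norm(np.diff(W,axis=0),axis=1))]
    Q=np.array([[np.interp(t,L,W[:,k]) for k in range(3)] for t in np.linspace(0,L[-1],n+1)])
    c,q=np.cos(np.radians(yawdeg)),np.sin(np.radians(yawdeg))
    g=R.from_matrix(np.array([[c,q,0],[q,-c,0],[0,0,-1]]))
    w=(r.inv()*g).as_rotvec()/n
    for a,b in zip(Q,Q[1:]):
        print((r.inv().apply(b-a)/10).round(2).tolist(),w.round(4).tolist()); r=r*R.from_rotvec(w)
E
python3 - <<'E'
from h import *
plan([[420,300,220],[480,0,200],[411,-314,150]],55,22)
E
```

```text
[-3.96, -2.44, 0.13] [-0.0001, 0.0001, 0.0879]
[-4.16, -2.08, 0.13] [-0.0001, 0.0001, 0.0879]
[-4.33, -1.71, 0.13] [-0.0001, 0.0001, 0.0879]
[-4.46, -1.32, 0.13] [-0.0001, 0.0001, 0.0879]
[-4.56, -0.93, 0.13] [-0.0001, 0.0001, 0.0879]
[-4.62, -0.52, 0.13] [-0.0001, 0.0001, 0.0879]
[-4.65, -0.11, 0.13] [-0.0001, 0.0001, 0.0879]
[-4.64, 0.29, 0.13] [-0.0001, 0.0001, 0.0879]
[-4.39, -0.82, 0.23] [-0.0001, 0.0001, 0.0879]
[-4.39, -1.52, 0.31] [-0.0001, 0.0001, 0.0879]
[-4.5, -1.13, 0.31] [-0.0001, 0.0001, 0.0879]
[-4.58, -0.73, 0.31] [-0.0001, 0.0001, 0.0879]
[-4.63, -0.33, 0.31] [-0.0001, 0.0001, 0.0879]
[-4.64, 0.08, 0.3] [-0.0001, 0.0001, 0.0879]
[-4.62, 0.49, 0.3] [-0.0001, 0.0001, 0.0879]
[-4.49, -0.99, 0.71] [-0.0001, 0.0001, 0.0879]
[-4.56, -0.61, 0.72] [-0.0001, 0.0001, 0.0879]
[-4.59, -0.21, 0.72] [-0.0001, 0.0001, 0.0879]
[-4.59, 0.2, 0.72] [-0.0001, 0.0001, 0.0879]
[-4.56, 0.6, 0.72] [-0.0001, 0.0001, 0.0879]
[-4.49, 1.0, 0.72] [-0.0001, 0.0001, 0.0879]
[-4.38, 1.39, 0.72] [-0.0001, 0.0001, 0.0879]
```

Request:
carry_out(
  commands=[
    {"slide": [-4.0, -2.4, 0.1], "delta_rot": [0, 0, 0.088]},
    {"slide": [-4.2, -2.1, 0.1], "delta_rot": [0, 0, 0.088]},
    {"slide": [-4.3, -1.7, 0.1], "delta_rot": [0, 0, 0.088]},
    {"slide": [-4.5, -1.3, 0.1], "delta_rot": [0, 0, 0.088]},
    {"slide": [-4.6, -0.9, 0.1], "delta_rot": [0, 0, 0.088]},
    {"slide": [-4.6, -0.5, 0.1], "delta_rot": [0, 0, 0.088]},
    {"slide": [-4.6, -0.1, 0.1], "delta_rot": [0, 0, 0.088]},
    {"slide": [-4.6, 0.3, 0.1], "delta_rot": [0, 0, 0.088]},
    {"slide": [-4.4, -0.8, 0.2], "delta_rot": [0, 0, 0.088]},
    {"slide": [-4.4, -1.5, 0.3], "delta_rot": [0, 0, 0.088]},
    {"slide": [-4.5, -1.1, 0.3], "delta_rot": [0, 0, 0.088]},
  ],
  fingers=0,
)

```text
time_s: 1.48
tool_pos: [445.4, 182.6, 214.9]
eef_rot: [-0.0, 0.573, 0.82, -0.0]
wrist_force: [-0.1, 0.3, 0.2]
gripper_width: -0.2
gripper_force: 0.0
```

Request:
carry_out(
  commands=[
    {"slide": [-4.6, -0.7, 0.3], "delta_rot": [0, 0, 0.088]},
    {"slide": [-4.6, -0.3, 0.3], "delta_rot": [0, 0, 0.088]},
    {"slide": [-4.6, 0.1, 0.3], "delta_rot": [0, 0, 0.088]},
    {"slide": [-4.6, 0.5, 0.3], "delta_rot": [0, 0, 0.088]},
    {"slide": [-4.5, -1.0, 0.7], "delta_rot": [0, 0, 0.088]},
    {"slide": [-4.6, -0.6, 0.7], "delta_rot": [0, 0, 0.088]},
    {"slide": [-4.6, -0.2, 0.7], "delta_rot": [0, 0, 0.088]},
    {"slide": [-4.6, 0.2, 0.7], "delta_rot": [0, 0, 0.088]},
    {"slide": [-4.6, 0.6, 0.7], "delta_rot": [0, 0, 0.088]},
    {"slide": [-4.5, 1.0, 0.7], "delta_rot": [0, 0, 0.088]},
    {"slide": [-4.4, 1.4, 0.7], "delta_rot": [0, 0, 0.088]},
    {"slide": [0, 0, 0], "delta_rot": [0, 0, 0]},
  ],
)

```text
time_s: 2.98
tool_pos: [411.6, -315.5, 153.7]
eef_rot: [0.0, 0.889, 0.459, -0.0]
wrist_force: [0.7, 0.1, -0.1]
gripper_width: 0.2
gripper_force: 0.0
```

```bash
python3 - <<'E'
from h import *
print(status.sense()["qpos"].round(2))
plan([[411,-314,112]],55,3)
E
```

```text
[-0.79  0.33  1.78 -0.    1.03 -0.17]
[0.03, -0.05, 1.39] [0.0, 0.0002, -0.0024]
[0.03, -0.05, 1.39] [0.0, 0.0002, -0.0024]
[0.03, -0.05, 1.39] [0.0, 0.0002, -0.0024]
```

Request:
carry_out(
  commands=[
    {"slide": [0, 0, 1.5], "delta_rot": [0, 0, 0]},
    {"slide": [0.1, -0.1, 1.5], "delta_rot": [0, 0, 0]},
    {"slide": [0, 0, 1.2], "delta_rot": [0, 0, 0]},
    {"slide": [0, 0, 0.5], "delta_rot": [0, 0, 0]},
    {"slide": [0, 0, 0.4], "delta_rot": [0, 0, 0]},
    {"slide": [0, 0, 0], "delta_rot": [0, 0, 0]},
  ],
)

```text
time_s: 3.72
tool_pos: [412.1, -311.3, 103.3]
eef_rot: [0.0, 0.888, 0.46, -0.0]
wrist_force: [0.7, -0.1, 0.8]
gripper_width: -0.1
gripper_force: 0.0
```

Request:
carry_out(
  commands=[
    {"slide": [0, 0, 0.2], "delta_rot": [0, 0, 0]},
    {"slide": [0, 0, 0.2], "delta_rot": [0, 0, 0]},
    {"slide": [0, 0, 0], "delta_rot": [0, 0, 0]},
  ],
)

```text
time_s: 4.1
tool_pos: [411.9, -311.3, 99.3]
eef_rot: [0.0, 0.888, 0.46, -0.0]
wrist_force: [-0.2, 0.5, 0.2]
gripper_width: -0.1
gripper_force: 0.0
```

Request:
carry_out(
  commands=[
    {"slide": [0, 0, 0.2], "delta_rot": [0, 0, 0]},
    {"slide": [0, 0, 0], "delta_rot": [0, 0, 0]},
  ],
)

```text
time_s: 4.35
tool_pos: [411.9, -311.2, 97.2]
eef_rot: [-0.0, 0.888, 0.46, -0.0]
wrist_force: [-0.4, -0.2, -0.2]
gripper_width: -0.2
gripper_force: 0.0
```

Request:
carry_out(
  commands=[
    {"slide": [-0.3, 0, 0], "delta_rot": [0, 0, 0]},
    {"slide": [0, 0, 0.15], "delta_rot": [0, 0, 0]},
    {"slide": [0, 0, 0], "delta_rot": [0, 0, 0]},
  ],
)

```text
time_s: 4.72
tool_pos: [410.1, -313.7, 95.7]
eef_rot: [-0.0, 0.888, 0.46, -0.0]
wrist_force: [0.3, 0.1, 0.9]
gripper_width: 0.3
gripper_force: 0.0
```

Request:
carry_out(
  commands=[
    {"slide": [0, 0, 0.1], "delta_rot": [0, 0, 0]},
    {"slide": [0, 0, 0], "delta_rot": [0, 0, 0]},
  ],
)

```text
time_s: 4.97
tool_pos: [410.2, -313.9, 94.9]
eef_rot: [0.0, 0.888, 0.46, -0.0]
wrist_force: [-0.7, 0.1, 0.9]
gripper_width: 0.0
gripper_force: 0.6
```

Request:
carry_out(
  commands=[
    {"slide": [0, 0, 0.1], "delta_rot": [0, 0, 0]},
    {"slide": [0, 0, 0], "delta_rot": [0, 0, 0]},
  ],
)

```text
time_s: 5.22
tool_pos: [410.3, -313.9, 93.9]
eef_rot: [0.0, 0.888, 0.46, -0.0]
wrist_force: [-0.7, -1.8, 1.7]
gripper_width: -0.3
gripper_force: 0.8
```

Request:
carry_out(
  commands=[
    {"slide": [0, 0, 0.1], "delta_rot": [0, 0, 0]},
    {"slide": [0, 0, 0], "delta_rot": [0, 0, 0]},
  ],
)

```text
time_s: 5.48
tool_pos: [410.3, -314.0, 93.5]
eef_rot: [0.0, 0.888, 0.46, -0.0]
wrist_force: [-2.2, -0.5, 7.1]
gripper_width: -0.2
gripper_force: 4.1
```

Request:
carry_out(
  commands=[
    {"slide": [0, 0, 0.1], "delta_rot": [0, 0, 0]},
    {"slide": [0, 0, 0], "delta_rot": [0, 0, 0]},
  ],
)

```text
time_s: 5.72
tool_pos: [410.3, -314.3, 93.3]
eef_rot: [0.001, 0.888, 0.46, -0.0]
wrist_force: [-4.9, 0.5, 16.7]
gripper_width: 0.0
gripper_force: 8.3
```

```bash
cat >> h.py <<'E'
def planes(n="top",sites=((498,65),(491,-86),(440.5,-272.5),(423.5,272.5))):
    c=eyes.capture(n); w=pts(c); z=w[...,2]
    f=c["frame"].astype(int)
    for s in sites:
        d=np.hypot(w[...,0]-s[0],w[...,1]-s[1])
        D=w[(d<58)&(d>17)&(z>82)&(z<103)&(f[...,2]-f[...,0]>25)]; A=np.c_[D[:,:2]-s,np.ones(len(D))]; ok=np.ones(len(D),bool)
        for _ in range(6):
            x=np.linalg.lstsq(A[ok],D[ok,2],rcond=None)[0]; ok=abs(A@x-D[:,2])<1.5
        K=w[(d<20)&(z>108)&(z<120)&(f[...,2]-f[...,0]>25)]
        print(s,"grad",x[:2].round(3),"z",x[2].round(1),ok.sum(),"knob",K.mean(0).round(1) if len(K) else None)
    return c
E
python3 - <<'E'
from h import *
planes("scene")
E
```

```text
(498, 65) grad [-0.008  0.002] z 89.4 247 knob [490.8  62.8 110.6]
(491, -86) grad [ 0.01  -0.001] z 89.9 362 knob [489.9 -86.6 110.8]
(440.5, -272.5) grad [0.038 0.06 ] z 94.9 97 knob None
(423.5, 272.5) grad [-0.001  0.004] z 89.0 261 knob [422.4 271.  110.6]
```

```bash
python3 - <<'E'
from h import *
c=eyes.capture("scene"); cv2.imwrite("pics/s1.png",cv2.resize(c["frame"][200:350,210:380],None,fx=4,fy=4,interpolation=cv2.INTER_CUBIC))
c=eyes.capture("top"); cv2.imwrite("pics/t1.png",cv2.resize(c["frame"][150:280,330:460],None,fx=4,fy=4,interpolation=cv2.INTER_CUBIC))
E
```

```text
(no output)
```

View pics/s1.png

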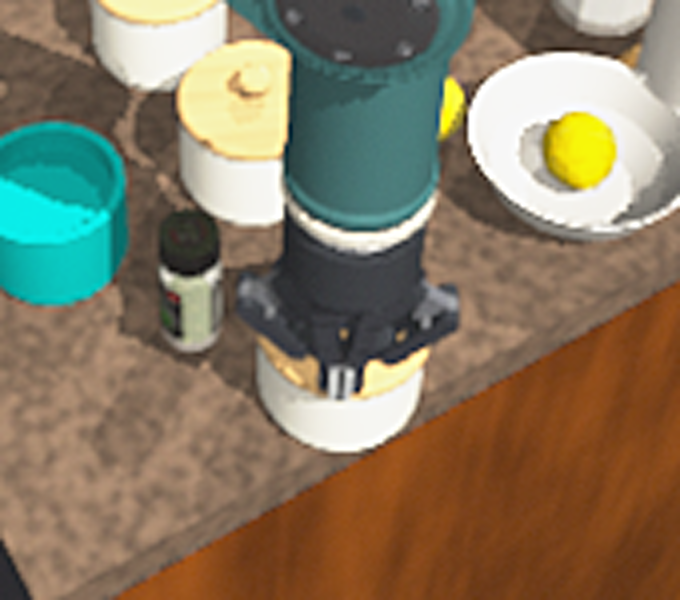

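```bash
python3 - <<'E'
from h import *
u=np.array([.574,.819]); v=np.array([-u[1],u[0]])
for n in("top","scene","wrist"):
    c=eyes.capture(n); w=pts(c); f=c["frame"].astype(int)
    a=(w[...,:2]-[440.5,-272.5])@u; b=(w[...,:2]-[440.5,-272.5])@v
    m=(np.hypot(a,b)<58)&(w[...,2]>80)&(w[...,2]<105)&(f[...,2]-f[...,0]>25)
    print(n,m.sum())
    for lo in range(-60,60,10):
        k=m&(a>=lo)&(a<lo+10)
        if k.sum()>3: print(lo,k.sum(),np.percentile(w[k][:,2],[10,50,90]).round(1),b[k].min().round(),b[k].max().round())
    if n=="wrist": cv2.imwrite("pics/w1.png",c["frame"])
E
```

```text
top 1500
-50 80 [91.7 94.3 97. ] -36.0 22.0
-40 123 [91.8 94.5 96.9] -45.0 31.0
-30 155 [91.8 94.6 96.7] -50.0 41.0
-20 158 [92.2 94.5 96.5] -51.0 54.0
-10 152 [92.2 94.4 96.8] -54.0 54.0
0 162 [92.4 94.8 97.3] -54.0 54.0
10 188 [92.2 94.8 97.4] -54.0 53.0
20 177 [92.1 94.8 97.8] -49.0 50.0
30 157 [91.8 94.5 97.3] -44.0 45.0
40 116 [90.6 94.4 97.4] -35.0 34.0
50 29 [83.7 93.  95.8] -20.0 17.0
scene 192
-60 22 [86.7 89.2 93.8] -21.0 22.0
-50 76 [88.7 92.4 95.1] -35.0 36.0
-40 67 [89.7 92.8 94.9] -45.0 44.0
-30 20 [90.2 92.7 95.2] -48.0 52.0
-20 7 [88.7 92.8 96.4] -50.0 52.0
wrist 36162
-60 4 [89.3 90.4 91.1] -15.0 16.0
-50 1124 [91.5 92.4 93.2] -35.0 33.0
-40 2601 [91.8 92.6 93.4] -45.0 42.0
-30 3345 [91.9 92.7 93.5] -51.0 48.0
-20 3446 [92.  92.8 93.6] -54.0 52.0
-10 3212 [92.1 93.  93.8] -56.0 53.0
0 3610 [92.2 93.1 93.9] -56.0 53.0
10 4776 [92.3 93.2 94. ] -55.0 52.0
20 4854 [92.4 93.3 94.2] -52.0 50.0
30 4503 [92.5 93.4 94.2] -48.0 45.0
40 3589 [92.4 93.4 94.3] -40.0 36.0
50 1098 [91.2 92.9 94.1] -26.0 23.0
```

View pics/w1.png

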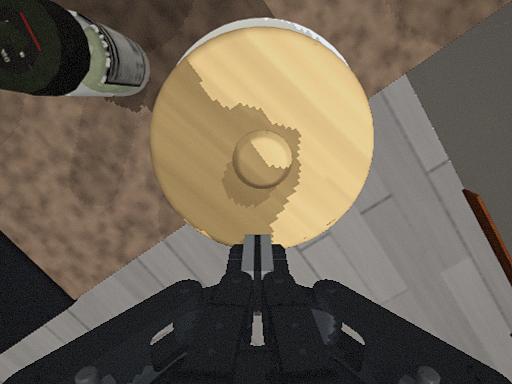

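Request:
carry_out(
  commands=[
    {"slide": [0, 0, -0.3], "delta_rot": [0, 0, 0]},
    {"slide": [0, 0, -0.7], "delta_rot": [0, 0, 0]},
    {"slide": [0, 0, 0], "delta_rot": [0, 0, 0]},
  ],
)

```text
time_s: 6.4
tool_pos: [410.6, -313.9, 102.2]
eef_rot: [0.0, 0.888, 0.46, 0.0]
wrist_force: [-0.2, -1.3, 0.0]
gripper_width: 0.1
gripper_force: 0.0
```

```bash
cat >> h.py <<'E'
def wl(png=None):
    """wrist look: lid plane, lid centre (ellipse of disc edge) and knob in (along push, across) mm from the first lid centre"""
    s=status.sense(); u=np.array([.574,.819]); v=np.array([-u[1],u[0]]); o=np.array([440.5,-272.5])
    c=eyes.capture("wrist"); w=pts(c); f=c["frame"].astype(int)
    a=(w[...,:2]-o)@u; b=(w[...,:2]-o)@v; z=w[...,2]; wood=f[...,2]-f[...,0]>25
    K=(np.hypot(a,b)<30)&(z>105)&wood
    if K.sum()>20: print("knob",K.sum(),a[K].mean().round(1),b[K].mean().round(1),"ext",a[K].min().round(1),a[K].max().round(1),b[K].min().round(1),b[K].max().round(1),"z",np.median(z[K]).round(1))
    m=(np.hypot(a,b)<64)&(np.hypot(a,b)>18)&(z>86)&(z<99)&wood
    A=np.c_[a[m],b[m],np.ones(m.sum())]; ok=np.ones(m.sum(),bool)
    for _ in range(5):
        x=np.linalg.lstsq(A[ok],z[m][ok],rcond=None)[0]; ok=abs(A@x-z[m])<2
    A=A[ok]
    print("plane grad(along,across)",x[:2].round(4),"z",x[2].round(2),"disc centre",((A.min(0)+A.max(0))/2)[:2].round(1),"size",np.ptp(A,axis=0)[:2].round(1))
    t=s["tool_pos"]; print("tcp",((t[:2]-o)@u).round(1),((t[:2]-o)@v).round(1),t[2].round(1),"F",s["wrist_force"].round(1))
    if png: cv2.imwrite(png,c["frame"])
E
python3 -c "
from h import *
wl()"
```

```text
knob 2435 4.0 -1.5 ext -9.2 15.9 -14.1 11.2 z 112.7
plane grad(along,across) [-0.0506  0.0001] z 91.92 disc centre [ 2.5 -1.4] size [107.2 107.7]
tcp -51.1 0.7 102.2 F [-0.2 -1.3  0. ]
```

Request:
carry_out(
  commands=[
    {"slide": [1.2, 0.2, 0], "delta_rot": [0, 0, 0]},
    {"slide": [1.2, 0, 0], "delta_rot": [0, 0, 0]},
    {"slide": [0.2, 0, 0], "delta_rot": [0, 0, 0]},
    {"slide": [0, 0, 0], "delta_rot": [0, 0, 0]},
  ],
)

```text
time_s: 6.95
tool_pos: [427.0, -293.2, 101.7]
eef_rot: [-0.0, 0.888, 0.461, -0.0]
wrist_force: [-1.0, -0.7, 1.2]
gripper_width: -0.0
gripper_force: 0.0
```

Request:
carry_out(
  commands=[
    {"slide": [0.2, 0, 0], "delta_rot": [0, 0, 0]},
    {"slide": [0, 0, 0], "delta_rot": [0, 0, 0]},
  ],
)

```text
time_s: 7.2
tool_pos: [428.0, -292.1, 101.8]
eef_rot: [0.0, 0.888, 0.46, -0.0]
wrist_force: [0.5, 0.8, -0.3]
gripper_width: 0.4
gripper_force: 0.0
```

```bash
python3 -c "
from h import *
wl('pics/w2.png')"
```

```text
knob 2153 4.3 -1.9 ext -16.5 16.1 -15.1 12.5 z 112.7
plane grad(along,across) [-0.051   0.0003] z 91.93 disc centre [ 4.9 -1.7] size [102.7 107.9]
tcp -23.2 -1.0 101.8 F [ 0.5  0.8 -0.3]
```

View pics/w2.png

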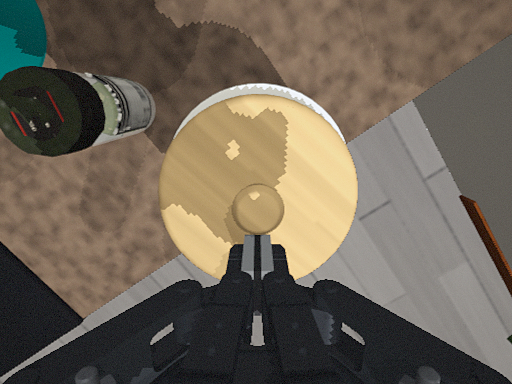

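Request:
carry_out(
  commands=[
    {"slide": [0.1, 0, 0], "delta_rot": [0, 0, 0]},
    {"slide": [0.1, 0, 0], "delta_rot": [0, 0, 0]},
    {"slide": [0, 0, 0], "delta_rot": [0, 0, 0]},
  ],
)

```text
time_s: 7.62
tool_pos: [429.2, -290.4, 101.8]
eef_rot: [0.0, 0.888, 0.46, -0.0]
wrist_force: [-0.5, 0.5, -0.2]
gripper_width: -0.1
gripper_force: 0.0
```

Request:
carry_out(
  commands=[
    {"slide": [0.1, 0, 0], "delta_rot": [0, 0, 0]},
    {"slide": [0.1, 0, 0], "delta_rot": [0, 0, 0]},
    {"slide": [0, 0, 0], "delta_rot": [0, 0, 0]},
  ],
)

```text
time_s: 8.0
tool_pos: [430.4, -288.7, 101.8]
eef_rot: [0.0, 0.888, 0.46, -0.0]
wrist_force: [-0.1, -1.2, -0.3]
gripper_width: 0.2
gripper_force: 0.4
```

```bash
python3 -c "
from h import *
wl()"
```

```text
knob 2111 6.3 -1.9 ext -12.3 18.0 -15.2 12.3 z 112.6
plane grad(along,across) [-0.0494  0.0004] z 91.92 disc centre [ 7.1 -1.6] size [102.6 108. ]
tcp -19.1 -1.0 101.8 F [-0.1 -1.2 -0.3]
```

Contact made; the lid has moved about 2 mm. Continuing.

Request:
carry_out(
  commands=[
    {"slide": [0.1, 0, 0], "delta_rot": [0, 0, 0]},
    {"slide": [0.1, 0, 0], "delta_rot": [0, 0, 0]},
    {"slide": [0, 0, 0], "delta_rot": [0, 0, 0]},
  ],
)

```text
time_s: 8.43
tool_pos: [431.5, -287.0, 101.8]
eef_rot: [-0.0, 0.888, 0.46, -0.0]
wrist_force: [0.0, 0.1, -0.9]
gripper_width: -0.2
gripper_force: 0.2
```

Request:
carry_out(
  commands=[
    {"slide": [0.1, 0, 0], "delta_rot": [0, 0, 0]},
    {"slide": [0, 0, 0], "delta_rot": [0, 0, 0]},
  ],
)

```text
time_s: 8.68
tool_pos: [432.1, -286.3, 101.9]
eef_rot: [0.0, 0.888, 0.46, 0.0]
wrist_force: [0.4, -0.5, -0.9]
gripper_width: 0.2
gripper_force: 0.3
```

```bash
python3 -c "
from h import *
wl()"
```

```text
knob 2082 9.4 -2.0 ext -9.2 20.9 -15.1 12.4 z 111.9
plane grad(along,across) [-0.0367  0.0053] z 91.32 disc centre [10.3 -1.6] size [102.3 107.7]
tcp -16.1 -1.0 101.9 F [ 0.4 -0.5 -0.9]
```

Request:
carry_out(
  commands=[
    {"slide": [0.1, 0, 0], "delta_rot": [0, 0, 0]},
    {"slide": [0, 0, 0], "delta_rot": [0, 0, 0]},
  ],
)

```text
time_s: 8.98
tool_pos: [432.6, -285.5, 101.9]
eef_rot: [0.0, 0.888, 0.46, -0.0]
wrist_force: [-1.2, -1.0, -0.1]
gripper_width: -0.2
gripper_force: 0.5
```

```bash
python3 -c "
from h import *
wl()"
```

```text
knob 2007 10.1 -2.0 ext -8.4 21.8 -14.8 12.2 z 110.1
plane grad(along,across) [-0.0015 -0.0008] z 89.15 disc centre [12.  -1.6] size [102.7 108.2]
tcp -15.2 -1.0 101.9 F [-1.2 -1.  -0.1]
```

Request:
carry_out(
  commands=[
    {"slide": [-0.4, 0, 0], "delta_rot": [0, 0, 0]},
    {"slide": [-0.8, 0, 0], "delta_rot": [0, 0, 0]},
    {"slide": [-0.7, 0, -0.8], "delta_rot": [0, 0, 0]},
    {"slide": [0, 0, -3], "delta_rot": [0, 0, 0]},
    {"slide": [0, 0, -3], "delta_rot": [0, 0, 0]},
    {"slide": [0, 0, 0], "delta_rot": [0, 0, 0]},
    {"slide": [0, 0, 0], "delta_rot": [0, 0, 0]},
    {"slide": [0, 0, 0], "delta_rot": [0, 0, 0]},
  ],
)

```text
time_s: 10.02
tool_pos: [420.9, -300.5, 168.9]
eef_rot: [-0.001, 0.888, 0.46, -0.0]
wrist_force: [-0.6, 0.3, 0.3]
gripper_width: -0.1
gripper_force: 0.0
```

```bash
python3 -c "
from h import *
wl(); planes('top')"
```

```text
knob 1059 9.6 -1.8 ext -3.9 21.4 -14.0 10.9 z 110.1
plane grad(along,across) [-0.0007 -0.0007] z 89.15 disc centre [ 9.  -1.8] size [108.1 107.8]
tcp -34.2 -0.1 168.9 F [-0.6  0.3  0.3]
(498, 65) grad [-0.    -0.005] z 90.2 795 knob [497.8  65.5 111.5]
(491, -86) grad [ 0.003 -0.007] z 90.3 808 knob [491.5 -85.7 111.7]
(440.5, -272.5) grad [0.006 0.002] z 90.7 714 knob [ 444.  -266.8  111.4]
(423.5, 272.5) grad [0.004 0.004] z 89.8 793 knob [423.3 271.9 111.4]
```

Request:
carry_out(
  commands=[
    {"slide": [0, 0, 3], "delta_rot": [0, 0, 0]},
    {"slide": [0, 0, 2.5], "delta_rot": [0, 0, 0]},
    {"slide": [0, 0, 1.3], "delta_rot": [0, 0, 0]},
    {"slide": [0, 0, 0.4], "delta_rot": [0, 0, 0]},
    {"slide": [0, 0, 0.3], "delta_rot": [0, 0, 0]},
    {"slide": [0, 0, 0.2], "delta_rot": [0, 0, 0]},
    {"slide": [0, 0, 0], "delta_rot": [0, 0, 0]},
  ],
)

```text
time_s: 11.0
tool_pos: [421.9, -301.2, 93.2]
eef_rot: [0.0, 0.888, 0.46, 0.0]
wrist_force: [-0.3, 0.3, -0.2]
gripper_width: -0.0
gripper_force: 0.0
```

Request:
carry_out(
  commands=[
    {"slide": [0, 0, 0.1], "delta_rot": [0, 0, 0]},
    {"slide": [0, 0, 0.1], "delta_rot": [0, 0, 0]},
    {"slide": [0, 0, 0], "delta_rot": [0, 0, 0]},
  ],
)

```text
time_s: 11.38
tool_pos: [421.6, -301.0, 90.8]
eef_rot: [0.0, 0.888, 0.46, -0.0]
wrist_force: [0.5, -0.4, -0.1]
gripper_width: -0.1
gripper_force: 0.0
```

Request:
carry_out(
  commands=[
    {"slide": [0, 0, 0.1], "delta_rot": [0, 0, 0]},
    {"slide": [0, 0, 0.1], "delta_rot": [0, 0, 0]},
    {"slide": [0, 0, 0], "delta_rot": [0, 0, 0]},
  ],
)

```text
time_s: 11.75
tool_pos: [421.8, -301.1, 90.0]
eef_rot: [0.0, 0.888, 0.46, -0.0]
wrist_force: [-2.3, 2.8, 12.9]
gripper_width: -0.2
gripper_force: 6.5
```

Request:
carry_out(
  commands=[
    {"slide": [0, 0, 0.1], "delta_rot": [0, 0, 0]},
    {"slide": [0, 0, 0], "delta_rot": [0, 0, 0]},
  ],
)

```text
time_s: 12.0
tool_pos: [421.8, -301.3, 89.9]
eef_rot: [0.001, 0.888, 0.46, -0.0]
wrist_force: [-5.9, 4.1, 22.3]
gripper_width: 0.2
gripper_force: 11.3
```

```bash
python3 -c "
from h import *
wl()"
```

```text
knob 2580 9.9 -1.8 ext -26.1 21.6 -14.5 11.1 z 110.1
plane grad(along,across) [0.0011 0.0003] z 89.16 disc centre [10.3 -1.9] size [105.5 107.8]
tcp -34.3 -1.2 89.9 F [-5.9  4.1 22.3]
```

Firm at 22 N with no yield. Withdrawing.

Request:
carry_out(
  commands=[
    {"slide": [0, 0, -0.3], "delta_rot": [0, 0, 0]},
    {"slide": [0, 0, -1.5], "delta_rot": [0, 0, 0]},
    {"slide": [0, 0, -4], "delta_rot": [0, 0, 0]},
    {"slide": [0, 0, -5], "delta_rot": [0, 0, 0]},
    {"slide": [0, 0, 0], "delta_rot": [0, 0, 0]},
    {"slide": [0, 0, 0], "delta_rot": [0, 0, 0]},
    {"slide": [0, 0, 0], "delta_rot": [0, 0, 0]},
    {"slide": [0, 0, 0], "delta_rot": [0, 0, 0]},
  ],
)

```text
time_s: 13.05
tool_pos: [421.0, -300.4, 194.7]
eef_rot: [-0.001, 0.888, 0.46, -0.0]
wrist_force: [-0.2, 0.8, 0.7]
gripper_width: -0.2
gripper_force: 0.0
```

```bash
python3 -c "
from h import *
wl(); planes('top')
print(env.finish_job())"
```

```text
knob 852 9.6 -1.8 ext -3.3 21.5 -13.9 10.8 z 110.1
plane grad(along,across) [-0.0002 -0.0003] z 89.14 disc centre [ 9.1 -2.1] size [108.2 107.3]
tcp -34.0 -0.1 194.7 F [-0.2  0.8  0.7]
(498, 65) grad [ 0.006 -0.008] z 90.1 749 knob [498.   65.  111.3]
(491, -86) grad [-0.001  0.004] z 90.4 781 knob [491.7 -85.3 111.7]
(440.5, -272.5) grad [ 0.003 -0.001] z 90.7 778 knob [ 444.5 -266.9  111.6]
(423.5, 272.5) grad [ 0.002 -0.005] z 89.8 785 knob [423.5 271.5 111.5]
the job is handed in; nothing more can be done
None
```

The loose lid was the one on the rightmost canister, near (441, -273) mm: it rocked when pressed, was pushed home and dropped in level, then held firm at 22 N on the second press; I picked it out by its tilt in the depth images, so the other three were not pressed, but they measured level and in place, and the job is handed in at about 13 s.

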